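# Select the marked lamp on the spectrometer's lamp console

## Robot

A 6-joint arm with a two-finger parallel gripper is mounted at the origin on the work surface. World frame = base frame: x ahead of the robot, y to its left, z up, the work surface at z = 0. Lengths are in m, angles in rad, forces in N, time in s.
With the tool pointing down it reaches from about 0.25 to 0.775 m from the base axis. Payload 4 kg.
Tool frame: the origin (TCP) lies at the very end of the fingers, on their centre line; the grasp point (between the pads) lies 19 mm behind it; z points along the fingers, y is the direction in which the jaws open and shut (so a half turn about z gives the same grasp; the last joint's range is limited). The gripper opens to 94 mm and grips with 3 to 60 N. Pads are 16 mm wide; open, the fingers measure 119 mm over their backs; the gripper's body (75 mm by 177 mm) begins 78 mm behind the grasp point.
Start: joints at [-1.247, 0.087, 1.371, -0, 1.684, -0.103], TCP at [0.228, -0.501, 0.206] pointing down, gripper open.
Joint ranges: [-3.1, 3.1], [-0.76, 2.03], [0.27, 2.55], [-1.08, 4.22], [0.17, 2.65], [-2.57, 2.57]. Speed limits (rad/s): [2.79, 2.79, 3.14, 3.14, 3.14, 3.14].

## Interface

Orientations are given as [roll, pitch, yaw] about the fixed x, y, z axes, in that order (R = Rz(yaw) Ry(pitch) Rx(roll)).
In Python, from bench import robot, cams, models gives the robot as it stands.
- The arm moves only by the tool step_arm, never from a script. Its argument "series" is a list of rows, each a list of 5 numbers: the gripper command: -1 is shut, 1 is fully open, values between are in proportion, then the shift along the tool's x, y, z in mm, then the turn about the tool's z in degrees. A call has 1 to 20 rows; each row is the pose to reach, as a shift and turn from the pose commanded when the call began, along the tool's axes at that moment; what a row does not reach only later rows make up. A row lasts 1/8 s, in which the tool goes at most 62.5 mm and 10.7 degrees, less where a joint would pass 70% of its speed; a pose out of reach is approached as far as the arm can. A call with a gripper value outside its range is refused whole. The fingers move at their own pace and stop on an object; the grip force is fixed at half the most. Time passes only in rows, so rows that repeat a pose let the fingers close. It gives the time, the measured TCP pose, the force and the opening at its end, in the units of the state.
- robot.get_obs(): the state, without advancing time (a new reading comes with each control period).
- cams.snapshot(name): name is "side" or "top"; returns a dict with "pixels" (400x640x3 uint8, red, green, blue), "fov_y" (degrees; the focal length in pixels is half the picture's height over the tangent of half this angle, whatever the lens; pixels are square), "cx", "cy" (the principal point, pixels), "R" (3x3) and "t" (3): a world point X has camera coordinates R X + t. Camera axes: x right, y down, z forward; pixel columns grow to the right and rows downward; lengths in m; the calibration is good to about 2 mm. A picture is of the moment at which its call begins. There is no depth.
- robot.close_job(): hands the job in, once; it reports no verdict.
Trained networks look in a picture, given as the dict that the camera call returned (one of the last four; its "shot" number tells which), for a name from the list of things; names that differ only in an ending like _2 or _b are one class to them, and where a whole thing is asked for, a point or a joint stands for the part that bears it (a point fixed in the world has none). Each returns a list of dicts, best first, with "p" (0 to 1); they miss things now and then, are a little off and sometimes report something else, mostly with a low value. They report only what shows in the picture. A call takes as long as a camera call.
- models.find_in(picture, label): "position" ([x, y, z] in m, in world coordinates, good to about 4 mm: the middle of the surface that is visible of it).
- models.pinpoint(picture, label): "position" ([x, y, z] in m, in world coordinates, good to about 4 mm: a listed point, or the origin of a listed thing).
The state is a dict: "time": time; "joint_positions": joint angles; "qvel": joint speeds; "joint_torque": joint torques, N m; "tool_pos": TCP position; "ee_rot": TCP orientation; "wrist_force": force on the tool from outside, world axes, zero at the start; "wrist_torque": the same for the moment, N m; "width": finger opening in m.
Only numpy, scipy, OpenCV 4.12 (cv2) and the standard library are available. Lean on these libraries where they do the work, as an engineer would, in place of code of your own. Each camera call takes 0.05 s, during which the arm holds its last target. There are 200 camera calls.

## Task

Push the pointer of the black rotary lamp selector round with a fingertip, gently and without pinching it, click by click in either direction, until it has clicked into the place marked by the yellow tag. Only then press the green key beside it fully down with a fingertip and let it come up again, so that this lamp and no other is switched on. Leave the selector on the yellow tag and all the glassware and other things standing where they are.

Things in the scene. Friction and masses are not known exactly. Their poses are not given: they have to be found in the camera images.
- console: beige box, 210 (x) by 380 (y) by 60 mm high, fixed to the bench, its position and yaw vary; origin at the centre of its underside; its x axis points away from the robot at yaw 0. The selector stands on its top at (0, +60 mm), the green key at (0, -85 mm)
- selector_axis (a point): point on the selector's vertical axis, 30 mm above the console's top (90 mm above the bench). Black disc 68 mm across, top 15 mm above the console; on it an upright pointer bar 12 mm wide, its flat sides from 15 to 41 mm above the console, reaching from 12 mm behind the axis to 62 mm in front, a white line on top. Push the bar's side, for instance 45 mm from the axis
- pointer_line (a point): point that turns with the selector: on the pointer's line, 80 mm from the axis (18 mm beyond the bar's tip), 4 mm above the console's top, so it lies over a tag's centre when the pointer is set to that tag
- selector (a joint): its angle, rad, growing clockwise seen from above. Eight click places: k (0 to 7) at k x 0.698; place 0 points 140 degrees anticlockwise of the console's x axis, place 7 140 degrees clockwise. Stops 0.12 rad beyond 0 and 7. Starts in one of places 2 to 5. Sprung: a click takes about 3 N at 45 mm; past half-way to the next place it snaps into it by itself and stays
- tag_yellow: yellow disc, 18 mm across, 3 mm thick, on the console's top at one of places 0, 1, 6 or 7, 80 mm from the selector's axis; marks the lamp to select; origin under its centre
- tag_red: red disc of that size at another of these four places
- tag_blue: blue disc of that size at another of these four places
- tag_white: white disc of that size at the last of these four places
- lamp_key_top (a point): centre of the top of the green round push key, 30 mm across, in a black housing on the console; pressed straight down
- lamp_key (a joint): travel of the green key, m: 0 up, 0.006 fully down, where it takes 5 N; springs back by itself
- flask_a: amber volumetric flask, 188 mm tall, bulb 68 mm across; bystander; origin under its base
- flask_b: a second such amber flask; bystander
- flask_c: a third such amber flask; bystander
- beaker: empty glass beaker, 66 mm across, 85 mm tall; bystander; origin under its base
- sample_cup: small white sample cup, 32 mm across, 30 mm tall, standing on the console; bystander; origin under its base
- reagent_jar: white jar with red cap, 56 mm across, 85 mm tall; bystander; origin under its base

How it is judged:
By the outcome, as a careful person would: the job done as asked, in the order asked, and still so for the second after the job is handed in, with the robot touching nothing.
It also fails if it takes over 51 s, if anything falls off the work surface, if the arm or the gripper's body presses on something with over 40 N, if the wrist force passes 120 N, or if a joint passes its speed limit or range.

## Working session

There is one attempt and no reset: what is moved stays moved. The work goes in short steps, Python scripts to look and compute and a tool call to move; the robot and the scene stay as the last step left them, time stands still between calls to the robot, and variables do not carry over. Pictures are saved under pics/ and viewed, about 8 in all and at most 12, crops included, and the job is handed in when it is done.

Besides the shell and the picture viewer there is one more tool, called after ">>>" as name(argument=value, ...), one argument or row to a line, values as JSON. step_arm: Moves the arm, as the interface text tells. Its arguments: {"type":"object","properties":{"series":{"type":"array","items":{"type":"array","items":{"type":"number"}}}},"required":["series"]}

```bash
ls; mkdir -p pics; cat > h.py <<'E'
import numpy as np,cv2
from bench import robot,cams,models
def snap(n,f=None):
    s=cams.snapshot(n)
    if f: cv2.imwrite('pics/'+f,cv2.cvtColor(s['pixels'],cv2.COLOR_RGB2BGR))
    return s
E
python3 - <<'E'
from h import *
names="console selector_axis pointer_line tag_yellow tag_red tag_blue tag_white lamp_key_top flask_a beaker sample_cup reagent_jar".split()
for c in("top","side"):
    s=snap(c,c+'1.png')
    print(c,s['fov_y'],s['cx'],s['cy'])
    for n in names:
        print(n,[(np.round(d['position'],3).tolist(),round(d['p'],2)) for d in models.pinpoint(s,n)[:4]])
o=robot.get_obs();print(o['time'],o['tool_pos'],o['ee_rot'],o['wrist_force'],o['width'])
E
```

```text
pics
top 54.127970585910546 320.6797959085599 197.75117452257658
console [([0.527, -0.056, 0.002], 0.82)]
selector_axis [([0.544, 0.005, 0.093], 0.96)]
pointer_line []
tag_yellow []
tag_red []
tag_blue [([0.549, 0.081, 0.063], 0.61)]
tag_white [([0.509, -0.066, 0.061], 0.36)]
lamp_key_top [([0.503, -0.138, 0.084], 0.44)]
flask_a [([0.445, -0.313, 0.003], 0.67), ([0.655, 0.19, -0.004], 0.66), ([0.55, 0.226, -0.003], 0.65)]
beaker [([0.66, -0.17, 0.003], 0.98)]
sample_cup [([0.505, -0.22, 0.059], 0.62)]
reagent_jar [([0.707, 0.013, 0.001], 0.62)]
side 54.323052144882816 321.58892392306876 198.81231978127283
console [([0.529, -0.056, -0.0], 0.87), ([0.5, -0.215, 0.065], 0.73), ([0.505, -0.072, 0.061], 0.6)]
selector_axis [([0.546, 0.002, 0.09], 0.93)]
pointer_line [([0.62, 0.006, 0.06], 0.62)]
tag_yellow [([0.62, 0.007, 0.064], 0.59), ([0.473, -0.028, 0.06], 0.36)]
tag_red [([0.501, 0.071, 0.057], 0.39)]
tag_blue [([0.47, -0.03, 0.064], 0.6), ([0.553, 0.076, 0.062], 0.59), ([0.501, -0.138, 0.078], 0.55)]
tag_white [([0.505, -0.069, 0.062], 0.57), ([0.707, 0.014, -0.002], 0.38)]
lamp_key_top [([0.5, -0.14, 0.081], 0.66), ([0.553, 0.082, 0.063], 0.61)]
flask_a [([0.446, -0.308, 0.003], 0.9), ([0.554, 0.225, -0.002], 0.84), ([0.648, 0.189, -0.006], 0.75)]
beaker [([0.662, -0.167, -0.002], 0.62)]
sample_cup [([0.501, -0.215, 0.064], 0.72), ([0.664, -0.168, -0.001], 0.56)]
reagent_jar [([0.708, 0.015, 0.0], 0.66)]
1.3 [ 0.22765571 -0.50070048  0.20552741] [3.14146040e+00 3.53902731e-05 4.26730535e-01] [ 0.01672829 -0.30305502 -0.09128477] 0.09404742233352772
```

View pics/top1.png

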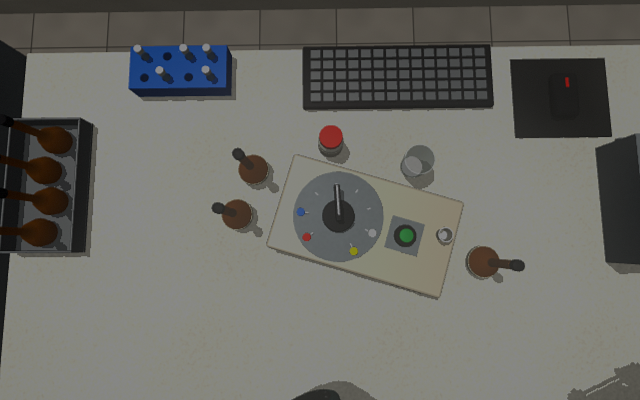

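View pics/side1.png

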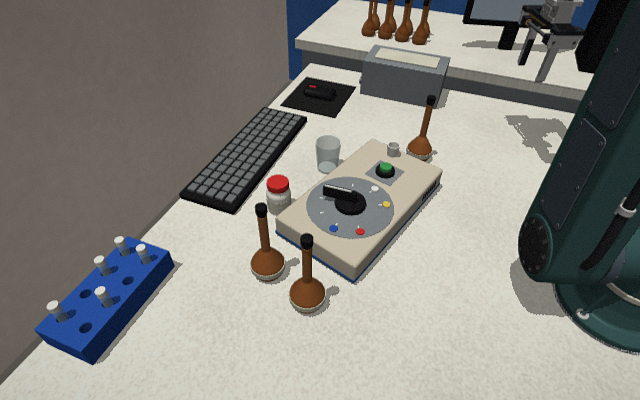

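Top view: the pointer (337,185) points away from the robot, with its axis at (339,216). Tags are blue (300,212), red (307,237), yellow (353,251) and white (372,233); the green key is at (405,236). The side view agrees. Pointer looks to be at place 3 and yellow at place 7. I'll refine this with a fit to the colour centroids.

```bash
cat >> h.py <<'E'
def ray(s,u,v):
    f=200/np.tan(np.radians(s['fov_y'])/2); R=np.array(s['R']);c=-R.T@np.array(s['t'])
    return c,R.T@np.array([(u-s['cx'])/f,(v-s['cy'])/f,1])
def onz(s,u,v,z):
    c,d=ray(s,u,v); return c+d*(z-c[2])/d[2]
def blob(s,col,uv,r=12):
    h=cv2.cvtColor(s['pixels'],cv2.COLOR_RGB2HSV).astype(int)
    lo,hi={'y':(22,35),'r':(-8,8),'b':(105,125),'g':(45,80)}[col]
    H=(h[...,0]+90)%180-90 if col=='r' else h[...,0]
    m=(H>=lo)&(H<=hi)&(h[...,1]>120)&(h[...,2]>50)
    yy,xx=np.nonzero(m);k=np.hypot(xx-uv[0],yy-uv[1])<r
    return xx[k].mean(),yy[k].mean(),k.sum()
E
python3 - <<'E'
from h import *
from scipy.optimize import least_squares
obs=[]
P={'top':{'b':(300,212),'r':(307,237),'y':(353,251),'g':(405,236)},'side':{'b':(333,229),'r':(360,232),'y':(386,204),'g':(386,169)}}
ang={'b':100,'r':140,'y':-140}
for c in P:
    s=snap(c)
    for k,uv in P[c].items():
        u,v,n=blob(s,k,uv); p=onz(s,u,v,.063 if k!='g' else .082)
        q=np.array([0,-.085]) if k=='g' else np.array([0,.06])+.08*np.array([np.cos(np.radians(ang[k])),np.sin(np.radians(ang[k]))])
        obs.append((q,p[:2]));print(c,k,round(u,1),round(v,1),n,p.round(4))
def tr(x,q):
    c,s=np.cos(x[2]),np.sin(x[2]);return x[:2]+np.array([[c,-s],[s,c]])@q
r=least_squares(lambda x:np.concatenate([tr(x,q)-p for q,p in obs]),[.53,-.055,-.29],loss='soft_l1',f_scale=.003)
print(r.x,np.round(r.fun*1000,1)); print('axis',tr(r.x,np.array([0,.06])),'key',tr(r.x,np.array([0,-.085])))
E
```

```text
top b 300.3 211.4 50 [0.5526 0.0825 0.063 ]
top r 306.2 236.6 54 [0.4992 0.07   0.063 ]
top y 353.4 250.6 53 [ 0.4693 -0.0285  0.063 ]
top g 406.0 235.0 144 [ 0.5007 -0.1353  0.082 ]
side b 333.3 228.0 44 [0.5521 0.0819 0.063 ]
side r 359.7 231.1 47 [0.4993 0.0693 0.063 ]
side y 386.0 203.8 37 [ 0.4695 -0.0295  0.063 ]
side g 385.2 167.4 100 [ 0.4996 -0.1287  0.082 ]
[ 0.52521397 -0.05432086 -0.29698727] [-0.1 -0.  -0.   0.1 -0.2  0.3 -0.3 -0.3  0.5  0.6 -0.1  0.8 -0.4  1.3
  0.7 -6.9]
axis [0.54277242 0.00305249] key [ 0.50033951 -0.13559977]
```

```bash
cat >> h.py <<'E'
AX=np.array([.5428,.0031])
def rows(T,pose=None,g=-1):
    """T: list of (x,y,z,yawdeg) world -> rows in tool frame at the current pose"""
    o=robot.get_obs(); p=np.array(o['tool_pos']); a=o['ee_rot'][2]
    if pose: p=np.array(pose[:3]);a=np.radians(pose[3])
    for t in T:
        d=np.array(t[:3])-p; x=d@[np.cos(a),np.sin(a),0];y=d@[np.sin(a),-np.cos(a),0]
        w=-(t[3]-np.degrees(a))
        print([g]+[round(float(v),1) for v in(x*1000,y*1000,-d[2]*1000,w)])
def behind(phi,off,z=.084,r=.045):
    f=np.radians(phi);q=AX+r*np.array([np.cos(f),np.sin(f)])+off*np.array([-np.sin(f),np.cos(f)])
    return (*q,z,phi+180)
E
python3 - <<'E'
from h import *
a=behind(3,.030,.25); print(a); rows([a,behind(3,.030,.14),behind(3,.030)])
print(robot.get_obs()['tool_pos'],np.degrees(robot.get_obs()['ee_rot']))
E
```

```text
(np.float64(0.5861682503766674), np.float64(0.035414004073569684), 0.25, 183)
[-1, 548.3, -339.6, -44.5, -158.5]
[-1, 548.3, -339.6, 65.5, -158.5]
[-1, 548.3, -339.6, 121.5, -158.5]
[ 0.22768732 -0.50068548  0.20550642] [ 1.79993840e+02 -3.12457158e-04  2.44544041e+01]
```

>>> step_arm(
  series=[
    [-1,0,0,-44.5,-10],
    [-1,40,-25,-44.5,-20],
    [-1,85,-53,-44.5,-30],
    [-1,130,-80,-44.5,-40],
    [-1,175,-108,-44.5,-50],
    [-1,220,-136,-44.5,-60],
    [-1,265,-164,-44.5,-70],
    [-1,310,-192,-44.5,-80],
    [-1,355,-220,-44.5,-90],
    [-1,400,-248,-44.5,-100],
    [-1,445,-276,-44.5,-110],
    [-1,490,-303,-44.5,-120],
    [-1,530,-328,-44.5,-130],
    [-1,548.3,-339.6,-44.5,-140],
    [-1,548.3,-339.6,-44.5,-150],
    [-1,548.3,-339.6,-44.5,-158.5],
    [-1,548.3,-339.6,-44.5,-158.5],
    [-1,548.3,-339.6,-44.5,-158.5],
    [-1,548.3,-339.6,-44.5,-158.5],
  ],
)

```text
time: 3.78
tool_pos: [0.5862, 0.0353, 0.25]
ee_rot: [-3.142, 0.0, -3.091]
wrist_force: [-0.8, -0.4, 0.1]
width: 0.0003
```

>>> step_arm(
  series=[
    [-1,0,0,40,0],
    [-1,0,0,85,0],
    [-1,0,0,120,0],
    [-1,0,0,145,0],
    [-1,0,0,160,0],
    [-1,0,0,166,0],
    [-1,0,0,166,0],
  ],
)

```text
time: 4.65
tool_pos: [0.5866, 0.0354, 0.0845]
ee_rot: [-3.141, 0.001, -3.09]
wrist_force: [0.6, 0.3, 0.4]
width: 0.0007
```

```bash
python3 - <<'E'
from h import *
s=snap('side');t=snap('top')
A=cv2.resize(s['pixels'][130:280,260:460],None,fx=2,fy=2);B=cv2.resize(t['pixels'][130:280,260:460],None,fx=2,fy=2)
cv2.imwrite('pics/c2.png',np.hstack([A,B])[...,::-1])
o=robot.get_obs();print(o['tool_pos'],np.degrees(o['ee_rot'][2]),o['joint_positions'])
print(models.pinpoint(s,'pointer_line')[:2])
print("advance (bar angle commanded at contact offset 18.5)")
pose=(*o['tool_pos'],183.0)
rows([behind(p,.0185) for p in (3,-5,-13,-21,-25,-29,-33,-37)],pose)
E
```

```text
[0.58711081 0.03537213 0.08535707] -177.05179222483153 [-3.61442715e-02  2.21736209e-01  1.45835529e+00 -1.00153342e-04
  1.45902073e+00 -1.65838509e+00]
[{'position': [0.5454, 0.0025, 0.0884], 'p': 0.32}]
advance (bar angle commanded at contact offset 18.5)
[-1, 0.9, -11.4, 1.4, -0.0]
[-1, -1.2, -17.9, 1.4, 8.0]
[-1, -2.4, -24.5, 1.4, 16.0]
[-1, -2.7, -31.3, 1.4, 24.0]
[-1, -2.5, -34.7, 1.4, 28.0]
[-1, -2.0, -38.1, 1.4, 32.0]
[-1, -1.3, -41.4, 1.4, 36.0]
[-1, -0.4, -44.7, 1.4, 40.0]
```

View pics/c2.png

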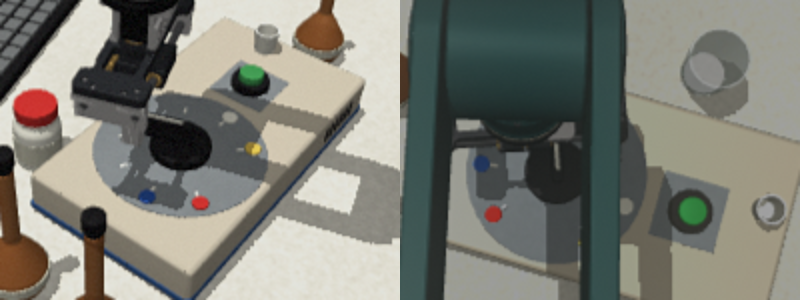

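The closed fingers are beside the bar on its left (anticlockwise) side and clear of it. Next: push the first click.

>>> step_arm(
  series=[
    [-1,0.4,-6,0,0],
    [-1,0.4,-11,0,0],
    [-1,-0.5,-14.5,0,4],
    [-1,-1.2,-17.9,0,8],
    [-1,-1.8,-21.2,0,12],
    [-1,-2.4,-24.5,0,16],
    [-1,-2.7,-28,0,20],
    [-1,-2.7,-31.3,0,24],
    [-1,-2.5,-32.5,0,25.5],
    [-1,-2.5,-32.5,0,25.5],
  ],
)

```text
time: 6.05
tool_pos: [0.5904, 0.0028, 0.084]
ee_rot: [-3.142, 0.0, 2.748]
wrist_force: [0.5, 0.3, -1.1]
width: 0.0004
```

```bash
python3 - <<'E'
from h import *
s=snap('side');t=snap('top')
A=cv2.resize(s['pixels'][130:280,260:460],None,fx=2,fy=2);B=cv2.resize(t['pixels'][130:280,260:460],None,fx=2,fy=2)
cv2.imwrite('pics/c3.png',np.hstack([A,B])[...,::-1])
o=robot.get_obs();print(o['tool_pos'],np.degrees(o['ee_rot'][2]),o['wrist_force'])
print(models.pinpoint(s,'pointer_line')[:2],models.pinpoint(t,'pointer_line')[:2])
pose=behind(-22,.0185); pose=(.5862,.0354,.084,183)
rows([behind(p,.0185) for p in (-22,-22.5)],pose)
E
```

```text
[0.59037821 0.00306439 0.08399125] 157.48411460394237 [-0.28359156 -0.03737554 -0.02939411]
[{'position': [0.5047, -0.0723, 0.0602], 'p': 0.29}] []
[-1, -3.6, -32.2, -0.0, 25.0]
[-1, -3.5, -32.7, -0.0, 25.5]
```

View pics/c3.png

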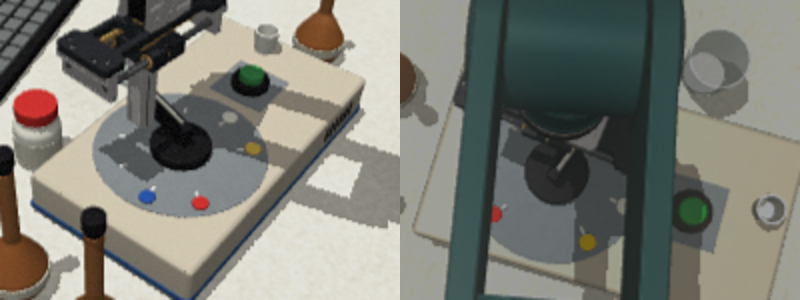

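The pointer has snapped to place 4 (tip right of the fingers, about (180,105) in the left half) and there's no residual force. Continue in the same way.

```bash
python3 - <<'E'
from h import *
rows([behind(p,.0185) for p in range(-26,-103,-4)],behind(-22.5,.0185))
E
```

```text
[-1, -1.0, -2.8, -0.0, 3.5]
[-1, -2.0, -6.0, -0.0, 7.5]
[-1, -2.8, -9.3, -0.0, 11.5]
[-1, -3.3, -12.7, -0.0, 15.5]
[-1, -3.6, -16.1, -0.0, 19.5]
[-1, -3.6, -19.5, -0.0, 23.5]
[-1, -3.5, -22.9, -0.0, 27.5]
[-1, -3.0, -26.2, -0.0, 31.5]
[-1, -2.4, -29.6, -0.0, 35.5]
[-1, -1.5, -32.8, -0.0, 39.5]
[-1, -0.4, -36.1, -0.0, 43.5]
[-1, 1.0, -39.2, -0.0, 47.5]
[-1, 2.5, -42.2, -0.0, 51.5]
[-1, 4.3, -45.1, -0.0, 55.5]
[-1, 6.2, -47.9, -0.0, 59.5]
[-1, 8.4, -50.5, -0.0, 63.5]
[-1, 10.7, -53.0, -0.0, 67.5]
[-1, 13.2, -55.3, -0.0, 71.5]
[-1, 15.8, -57.4, -0.0, 75.5]
[-1, 18.6, -59.4, -0.0, 79.5]
```

>>> step_arm(
  series=[
    [-1,-1,-2.8,0,3.5],
    [-1,-2,-6,0,7.5],
    [-1,-2.8,-9.3,0,11.5],
    [-1,-3.3,-12.7,0,15.5],
    [-1,-3.6,-16.1,0,19.5],
    [-1,-3.6,-19.5,0,23.5],
    [-1,-3.5,-22.9,0,27.5],
    [-1,-3,-26.2,0,31.5],
    [-1,-2.4,-29.6,0,35.5],
    [-1,-1.5,-32.8,0,39.5],
    [-1,-0.4,-36.1,0,43.5],
    [-1,1,-39.2,0,47.5],
    [-1,2.5,-42.2,0,51.5],
    [-1,4.3,-45.1,0,55.5],
    [-1,6.2,-47.9,0,59.5],
    [-1,8.4,-50.5,0,63.5],
    [-1,10.7,-53,0,67.5],
    [-1,13.2,-55.3,0,71.5],
    [-1,15.8,-57.4,0,75.5],
    [-1,18.6,-59.4,0,79.5],
  ],
)

```text
time: 8.75
tool_pos: [0.5504, -0.0445, 0.084]
ee_rot: [3.141, 0.0, 1.359]
wrist_force: [0.2, 0.0, -0.2]
width: 0.0004
```

```bash
python3 - <<'E'
from h import *
s=snap('side');t=snap('top')
A=cv2.resize(s['pixels'][130:280,260:460],None,fx=2,fy=2);B=cv2.resize(t['pixels'][130:280,260:460],None,fx=2,fy=2)
cv2.imwrite('pics/c4.png',np.hstack([A,B])[...,::-1])
o=robot.get_obs();print(o['tool_pos'],np.degrees(o['ee_rot'][2]),o['wrist_force'],behind(-102,.0185),o['joint_positions'])
rows([behind(p,.0185) for p in range(-106,-143,-4)],behind(-102,.0185))
E
```

```text
[ 0.55024652 -0.04459644  0.08404473] 77.974811541984 [ 0.33476168 -0.61961874  0.69875593] (np.float64(0.5515397045267761), np.float64(-0.044763008313149805), 0.084, 78) [-1.83506867e-01  1.46935608e-01  1.54856132e+00 -1.13256626e-04
  1.44605429e+00  2.63863511e-02]
[-1, -1.2, -3.2, -0.0, 4.0]
[-1, -2.1, -6.4, -0.0, 8.0]
[-1, -2.9, -9.8, -0.0, 12.0]
[-1, -3.4, -13.1, -0.0, 16.0]
[-1, -3.6, -16.5, -0.0, 20.0]
[-1, -3.6, -19.9, -0.0, 24.0]
[-1, -3.4, -23.3, -0.0, 28.0]
[-1, -3.0, -26.7, -0.0, 32.0]
[-1, -2.3, -30.0, -0.0, 36.0]
[-1, -1.4, -33.3, -0.0, 40.0]
```

View pics/c4.png

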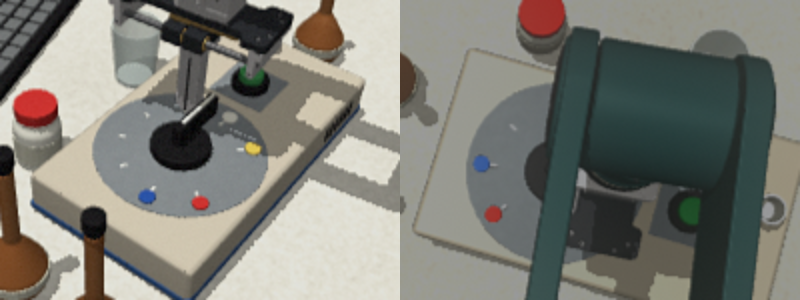

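The pointer now sits on place 6, towards the white tag (230,117). One more click to yellow, then back off and lift.

>>> step_arm(
  series=[
    [-1,-1.2,-3.2,0,4],
    [-1,-2.1,-6.4,0,8],
    [-1,-2.9,-9.8,0,12],
    [-1,-3.4,-13.1,0,16],
    [-1,-3.6,-16.5,0,20],
    [-1,-3.6,-19.9,0,24],
    [-1,-3.4,-23.3,0,28],
    [-1,-3,-26.7,0,32],
    [-1,-2.3,-30,0,36],
    [-1,-1.5,-33,0,40],
    [-1,-1.5,-33,0,40],
    [-1,-3.6,-20,0,30],
    [-1,-3.6,-20,-30,30],
    [-1,-3.6,-20,-80,30],
    [-1,-3.6,-20,-120,30],
    [-1,-3.6,-20,-120,30],
  ],
)

```text
time: 10.85
tool_pos: [0.5325, -0.0444, 0.2085]
ee_rot: [3.134, -0.005, 0.839]
wrist_force: [0.1, -0.5, -0.1]
width: 0.0006
```

```bash
python3 - <<'E'
from h import *
s=snap('side');t=snap('top')
A=cv2.resize(s['pixels'][130:280,260:460],None,fx=2,fy=2);B=cv2.resize(t['pixels'][130:280,260:460],None,fx=2,fy=2)
cv2.imwrite('pics/c5.png',np.hstack([A,B])[...,::-1])
o=robot.get_obs();print(o['tool_pos'],np.degrees(o['ee_rot'][2]),o['wrist_force'])
print(models.pinpoint(s,'pointer_line')[:2],models.pinpoint(s,'lamp_key_top')[:2])
rows([(.5003,-.1356,z,48) for z in(.204,.12,.095,.085)],(*o['tool_pos'],48))
for z in(.08,.085,.09): print(z,onz(s,*blob(s,'g',(386,169))[:2],z))
E
```

```text
[ 0.53009395 -0.04396989  0.20352153] 48.01830922349906 [-0.67072948  0.06417648 -0.42583486]
[{'position': [0.465, -0.0268, 0.0635], 'p': 0.83}] [{'position': [0.5018, -0.14, 0.0793], 'p': 0.6}]
[-1, -88.0, 39.2, -0.5, 0.0]
[-1, -88.0, 39.2, 83.5, 0.0]
[-1, -88.0, 39.2, 108.5, 0.0]
[-1, -88.0, 39.2, 118.5, 0.0]
0.08 [ 0.50032506 -0.13169884  0.08      ]
0.085 [ 0.49938009 -0.12537011  0.085     ]
0.09 [ 0.49843511 -0.11904138  0.09      ]
```

View pics/c5.png

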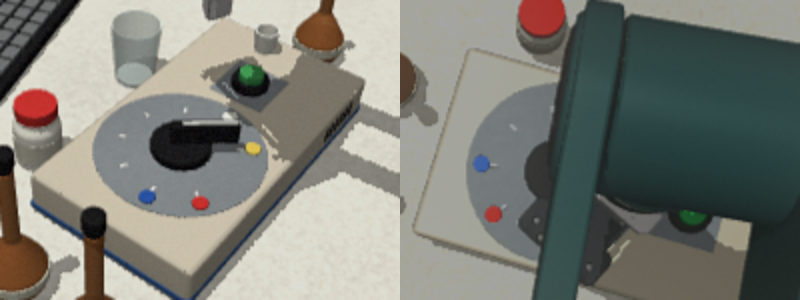

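The pointer lies on the yellow tag: its line point measures (0.465,-0.027) against the tag at (0.469,-0.029). Everything else is still standing. Now over the key.

>>> step_arm(
  series=[
    [-1,-44,19.6,0,0],
    [-1,-88,39,0,0],
    [-1,-88,39,40,0],
    [-1,-88,39,80,0],
    [-1,-88,39,105,0],
    [-1,-88,39,114,0],
    [-1,-88,39,114,0],
    [-1,-88,39,114,0],
  ],
)

```text
time: 12.05
tool_pos: [0.501, -0.1357, 0.0912]
ee_rot: [3.14, -0.001, 0.837]
wrist_force: [0.2, -0.7, 0.1]
width: 0.0001
```

```bash
python3 - <<'E'
from h import *
s=snap('side');o=robot.get_obs();print(o['tool_pos'],o['wrist_force'])
cv2.imwrite('pics/c6.png',cv2.resize(s['pixels'][110:260,310:460],None,fx=4,fy=4)[...,::-1])
E
```

```text
[ 0.50109035 -0.13573786  0.09143141] [ 0.25256492  0.2455647  -0.26906174]
```

View pics/c6.png

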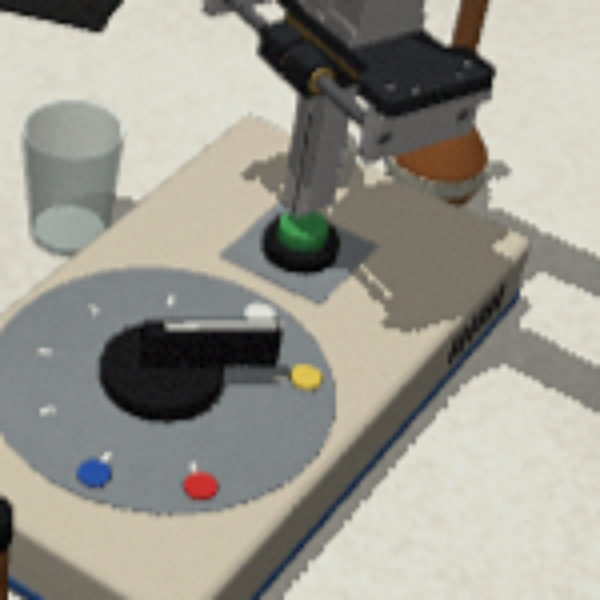

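The fingertips (310,205) are centred over the proud green key (303,232), and the pointer is on yellow (306,377). Press step by step.

>>> step_arm(
  series=[
    [-1,0,0,3,0],
    [-1,0,0,6,0],
    [-1,0,0,9,0],
    [-1,0,0,11,0],
    [-1,0,0,11,0],
  ],
)

```text
time: 12.72
tool_pos: [0.5003, -0.1355, 0.0793]
ee_rot: [3.141, -0.0, 0.837]
wrist_force: [-0.6, -0.3, 2.7]
width: 0.0005
```

>>> step_arm(
  series=[
    [-1,0,0,1,0],
    [-1,0,0,2,0],
    [-1,0,0,2,0],
    [-1,0,0,2,0],
  ],
)

```text
time: 13.22
tool_pos: [0.5003, -0.1355, 0.0772]
ee_rot: [3.141, -0.0, 0.837]
wrist_force: [-1.1, 0.6, 4.1]
width: 0.0003
```

>>> step_arm(
  series=[
    [-1,0,0,1,0],
    [-1,0,0,2,0],
    [-1,0,0,2,0],
    [-1,0,0,2,0],
  ],
)

```text
time: 13.72
tool_pos: [0.5003, -0.1355, 0.0762]
ee_rot: [3.141, -0.0, 0.837]
wrist_force: [-2.6, 1.1, 8.2]
width: 0.0006
```

>>> step_arm(
  series=[
    [-1,0,0,1,0],
    [-1,0,0,1,0],
    [-1,0,0,1,0],
  ],
)

```text
time: 14.1
tool_pos: [0.5003, -0.1355, 0.0761]
ee_rot: [3.141, -0.0, 0.837]
wrist_force: [-4.6, 1.7, 11.4]
width: 0.0003
```

It has bottomed out: the force rises with no further travel, and 0.082→0.076 m is 6 mm. Release, lift and move aside.

>>> step_arm(
  series=[
    [-1,0,0,-4,0],
    [-1,0,0,-10,0],
    [-1,0,0,-20,0],
    [-1,0,0,-60,0],
    [-1,0,0,-110,0],
    [-1,0,0,-170,0],
    [-1,-45,0,-170,0],
    [-1,-90,0,-170,0],
    [-1,-135,0,-170,0],
    [-1,-180,0,-170,0],
    [-1,-180,0,-170,0],
    [-1,-180,0,-170,0],
  ],
)

```text
time: 15.6
tool_pos: [0.3798, -0.2688, 0.2439]
ee_rot: [-3.141, -0.001, 0.837]
wrist_force: [-0.3, -0.3, -0.0]
width: 0.0008
```

```bash
python3 - <<'E'
from h import *
s=snap('side');t=snap('top');o=robot.get_obs();print(o['time'],o['tool_pos'],o['wrist_force'])
cv2.imwrite('pics/c7.png',np.hstack([s['pixels'][80:340,220:500],t['pixels'][80:340,200:540]])[...,::-1])
for q in (s,t):
  for n in('pointer_line','tag_yellow','lamp_key_top','flask_a','beaker','sample_cup','reagent_jar'):
    print(n,[(np.round(d['position'],3).tolist(),round(d['p'],2)) for d in models.pinpoint(q,n)[:3]])
E
```

```text
15.7 [ 0.38023594 -0.2683274   0.24386281] [ 7.73381488e-05  5.60908420e-02 -3.83215740e-02]
pointer_line [([0.464, -0.03, 0.062], 0.92)]
tag_yellow [([0.469, -0.028, 0.065], 0.63)]
lamp_key_top [([0.501, -0.137, 0.079], 0.69), ([0.554, 0.08, 0.062], 0.27)]
flask_a [([0.444, -0.309, -0.0], 0.94), ([0.555, 0.228, -0.001], 0.79), ([0.646, 0.192, -0.003], 0.7)]
beaker [([0.665, -0.168, -0.004], 0.86)]
sample_cup [([0.5, -0.216, 0.063], 0.44)]
reagent_jar [([0.711, 0.014, -0.0], 0.75)]
pointer_line [([0.47, -0.024, 0.065], 0.63)]
tag_yellow [([0.47, -0.03, 0.059], 0.6)]
lamp_key_top [([0.445, -0.309, 0.003], 0.72), ([0.499, -0.138, 0.084], 0.5), ([0.659, -0.171, 0.005], 0.27)]
flask_a [([0.447, -0.311, -0.001], 0.79), ([0.549, 0.223, -0.001], 0.58), ([0.652, 0.189, 0.0], 0.55)]
beaker [([0.66, -0.17, 0.003], 0.85)]
sample_cup [([0.496, 0.072, 0.059], 0.32)]
reagent_jar [([0.708, 0.016, 0.001], 0.62), ([0.503, -0.137, 0.085], 0.2)]
```

View pics/c7.png

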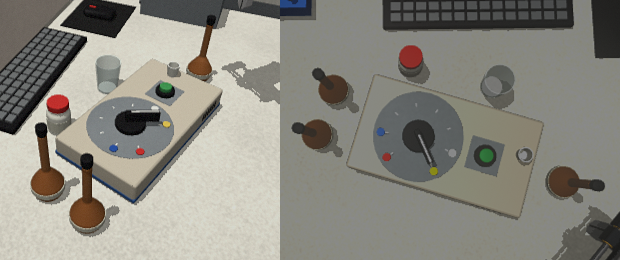

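The pointer lies on the yellow tag in both views (top half: tip (432,163), tag (433,170)). The key is up, the arm is clear and all the glassware stands where it was.

```bash
python3 -c "
from bench import robot
print(robot.close_job())"
```

```text
the job is handed in; nothing more can be done
None
```

The selector is on the yellow tag, and the green key was pressed once after that. The job was handed in at about 15.7 s.

- **Selector:** I pushed the pointer with the closed fingertips, without pinching, four clicks clockwise from place 3 to place 7. I then backed off and saw it resting on the yellow tag before touching the key.
- **Key:** I pressed it down until it stopped moving. The force rose to about 11 N with no further travel, and the fingertip ended at 0.076 m, which fits a 6 mm stroke from an estimated top of 0.082 m. I then let it come up and moved the arm clear.
- **Last checks:** The pointer's line point was within about 6 mm of the yellow tag in both cameras. The key looked up, wrist force was about zero, and the flasks, beaker and jar were unmoved to within a few mm.
- **Check that disagreed:** The network gave a low-confidence wrong position for the sample cup in the final top view. The side-view reading and the picture both show it standing in its place.

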